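# Level the sagging speaker shelf with a wedge

### The arm

A 6-joint arm with a two-finger parallel gripper is mounted at the origin on the work surface; the furniture and walls round the work are solid. World frame = base frame: x ahead of the robot, y to its left, z up, the work surface at z = 0. Lengths are in m, angles in degrees, forces in N, time in s.
With the tool pointing down it reaches from about 0.375 to 0.9 m from the base axis. Payload 3.1 kg.
Tool frame: the origin (TCP) lies at the very end of the fingers, on their centre line; the grasp point (between the pads) lies 19 mm behind it; z points along the fingers, y is the line along which they close (so a half turn about z gives the same grasp; the last joint's range is limited). The gripper opens to 87 mm and grips with 3 to 60 N. Pads are 19 mm wide; open, the fingers measure 117 mm over their backs; the gripper's body (75 mm by 190 mm) begins 51 mm behind the grasp point.
Start: joints at [-75.544, 30.224, 82.088, -0, 67.689, -10.227], TCP at [0.261, -0.568, 0.223] pointing down, gripper open.
Joint ranges: [-176.69, 176.69], [-43.24, 126.21], [12.49, 139.97], [-82, 262], [0, 151.66], [-163.58, 163.58]. Speed limits (degrees/s): [159.86, 159.86, 180, 180, 180, 180].

### API

Orientations are given as a 3x3 rotation matrix whose columns are the frame's x, y, z axes.
In Python, from rig import bot gives the robot as it stands.
- The arm moves only by the tool move_arm, never from a script. Its argument "increments" is a list of rows, each an object with "xyz": the shift along the tool's x, y, z in mm, a list of three; "roll": the turn about the tool's z in rad; "grip": the opening in per cent of the stroke, from 0 (shut) to 100 (fully open). A call has 1 to 5 rows; each row shifts and turns the commanded pose from where the row before left it, along the tool's axes as they then stand; what a row does not reach is not made up. A row lasts 1/12 s, in which the tool goes at most 41.7 mm and 7.16 degrees, less where a joint would pass 70% of its speed; a pose out of reach is approached as far as the arm can. A call is refused whole if a number of a shift passes 41.7 or a number of a turn 0.125, either way. A call with a gripper value outside its range is refused whole. The fingers move at their own pace and stop on an object; the grip force is fixed at half the most. Time passes only in rows, so rows that do not move let the fingers close. It gives the time, the measured TCP pose, the force, the opening and the grip force at its end, in the units of the state.
- bot.read_state(): the state, without advancing time (a new reading comes with each control period).
- bot.capture(name): name is "side" or "top" or "wrist"; returns (picture, depth): 420x560x3 uint8, red, green, blue; 420x560 float32, m along the optical axis (not along the pixel's ray), 0 where there is no reading.
- bot.camera_model(name): a dict with "intrinsics" (3x3 intrinsics, pixels), "rvec" (rotation vector, rad) and "tvec" (3), from world to camera coordinates, as OpenCV has them; the wrist camera has in their place "tool_from_camera" (4x4, takes a point from camera to tool coordinates, whose origin is the TCP and whose axes are the flange's). Camera axes: x right, y down, z forward; pixel columns grow to the right and rows downward; lengths in m; the calibration is good to about 2 mm. The wrist camera is an equidistant fisheye: a pixel r from the principal point sees the ray r / f radians off the axis. A picture is of the moment at which its call begins: read the wrist's pose just before it. camera_model takes no time and is no camera call.
- bot.hand_in(): hands the job in; it is judged then, once.
Trained networks look in the newest picture that a camera, given by its name, has taken for a name from the list of things; names that differ only in an ending like _2 or _b are one class to them, and where a whole thing is asked for, a point or a joint stands for the part that bears it (a point fixed in the world has none). Each returns a list of dicts, best first, with "conf" (0 to 1); they miss things now and then, are a little off and sometimes report something else, mostly with a low value. They report only what shows in the picture. A call takes as long as a camera call. They do not tell look-alikes from the thing itself.
- bot.spot_in(label, camera): "at" ([x, y, z] in m, in the coordinates of the camera as it stood for that picture, good to about 4 mm: the middle of the surface that is visible of it).
- bot.trace(label, camera): "mask" (420x560 bool, what is visible of it).
The state is a dict: "time_s": time; "joint_positions": joint angles; "qvel": joint speeds; "tau": joint torques, N m; "position": TCP position; "tcp_rot": TCP orientation; "force": force on the tool from outside, world axes, zero at the start; "moment": the same for the moment, N m; "opening": opening from 0.0 (shut) to 1.0 (fully open); "grasp_force": force on a finger pad.
Only numpy, scipy, OpenCV 4.12 (cv2) and the standard library are available. Lean on these libraries where they do the work, as an engineer would, in place of code of your own. Each camera call takes 0.05 s, during which the arm holds its last target. There are 200 camera calls.

### The job

The little shelf with the speaker on it sags towards you. Lay the long wooden wedge flat on the table with its thin end under the middle of the shelf's front edge and push it straight in until the shelf is level, up against its two stops, and the wedge sits tight without being forced; then let go. Raise the shelf with the wedge alone, not with the gripper, and leave the other things on the table where they are.

Things in the scene. Friction and masses are not known exactly. Their poses are not given: they have to be found in the camera images.
- stand: Low aluminium stand, fixed; 185 mm deep, 178 wide; carries the shelf between two side rails (154 mm apart inside, bare table between). Origin: near table height, under the middle of the shelf's front edge; x points back under the shelf (the way the wedge goes in), z up. Its feet vary: the origin lies up to 2 mm above or below the table, so the depth at which the wedge gets tight varies by 20 mm.
- shelf: Pale wooden shelf, 158 x 150 x 10 mm, carrying a speaker on its rear part. Hinged at the back: origin on the hinge, at x 160, z 22 mm in the stand's frame; x back, z normal to its top. It starts nose down by 0.065 rad; z vertical = level = against the stops (lugs on the stand's two front posts, 37 mm high, over its corners). It falls back without the wedge.
- wedge: Loose wooden wedge, 130 mm long, 32 wide, lying flat, left or right of the stand; about 60 g. Its height grows evenly from 2.5 mm at the tip (x = +65) to 27 mm at the butt (x = -65 mm). Origin: centre of the underside, x towards the tip, z up. Grip it across its width at the thick end.
- wedge_tip (a point): Middle of the wedge's thin end, at its underside. Pushing the wedge in: lifting the shelf takes 1 to 8 N; once the shelf is on its stops the push climbs by some 5 N or more per mm. A steady push of 17 to 21 N leaves it tight, and it stays tight when let go; 10 N is too loose, and over 25 N can force it. The butt end is a flat upright face to push on.
- letter_block: Wooden block, 52 x 32 x 23 mm, with a raised dark figure on top; a bystander. Origin: centre of underside.
- eraser: Eraser, 22 x 50 x 12 mm, a bystander. Origin: centre of underside.
- marker: Black and white marker, 131 mm long, lying; a bystander. Origin: centre of underside.
- clip: Black spring clip, 32 x 50 x 12 mm, a bystander. Origin: centre of underside.
- front_edge (a point): Middle of the lowest line of the shelf's front edge, a rounded nosing (radius 5 mm) on which the wedge bears: at x = 5 mm in the stand's frame; 17 mm above the stand's origin when level, about 7 mm at the start.
- speaker: Black conference speaker, 103 x 102 x 37 mm, about 210 g, standing loose on the rear part of the shelf. Origin: centre of its underside. It stays on the shelf.
Not all that is in view belongs to the job. Of the things that look like the speaker, the middle-sized one is meant.

How it is judged (in metres and radians):
On the way, in this order (a step that is already met when the one before it is completed fails the run):
1. the wedge lies flat on the table with its tip under the middle of the sagging shelf's front edge (x of wedge_tip in the frame of stand above 0.005 m and y of wedge_tip in the frame of stand between -0.03 and 0.03 m and height (world z) of wedge_tip below 0.006 m and angle between wedge's own z axis and vertical below 0.06 rad and angle between shelf's own z axis and vertical above 0.03 rad), for 0.1 s.
2. the shelf is level against its stops and the wedge is tight (angle between shelf's own z axis and vertical below 0.009 rad and contact force between wedge and shelf above 7 N), for 0.2 s.
At the end, for the whole second after the job is handed in: The shelf is level within 0.009 rad (0.5 degrees) and held against its stops: the wedge, at rest and flat on the table, bears on it with more than 7 N; it lies under the middle of the edge within 35 mm and square to it within 0.2 rad; the speaker stands level on the shelf (all of step 2 and y of wedge in the frame of stand between -0.035 and 0.035 m and angle between the x axis of wedge and the x axis of stand, either way round below 0.2 rad and angle between each of wedge, speaker's own z axis and vertical below 0.05 rad and linear speed of wedge below 0.01 m/s and z of speaker in the frame of stand above 0.02 m); the robot touches nothing.
It fails at once if the wedge is forced: it bears on the shelf with more than 22 N (contact force between wedge and shelf above 22 N).
It fails at once if the robot pushes or lifts the shelf itself (over 3 N) (contact force between the arm and shelf above 3 N).
It fails at once if the gripper pushes or lifts the shelf itself (over 3 N) (contact force between the fingers and shelf above 3 N).
It fails at once if a bystander is moved by more than 15 mm (distance of any of letter_block, eraser, marker, clip from where it was at the start of the episode above 0.015 m).
It fails at once if the speaker is shoved by more than 25 mm (distance of speaker from where it was at the start of the episode above 0.025 m).
It also fails if it takes over 64 s, if anything falls off the work surface, if the arm or the gripper's body presses on something with over 40 N, if the wrist force passes 120 N, or if a joint passes its speed limit or range.

## Working session

There is one attempt and no reset: what is moved stays moved. The work goes in short steps, Python scripts to look and compute and a tool call to move; the robot and the scene stay as the last step left them, time stands still between calls to the robot, and variables do not carry over. Pictures are saved under pics/ and viewed, at most 10 in all, crops included, and the job is handed in when it is done.

Besides the shell and the picture viewer there is one more tool, called after ">>>" as a command line: name --argument value ..., lists and objects as JSON in quotes. move_arm: Moves the arm, as the interface text tells. Its arguments: {"type":"object","properties":{"increments":{"type":"array"}},"required":["increments"]}

```bash
mkdir -p pics; ls; cat > h.py <<'E'
import numpy as np, cv2
from rig import bot
def w2c(n):
    m=bot.camera_model(n); R=cv2.Rodrigues(np.array(m["rvec"],float))[0]; return np.array(m["intrinsics"]),R,np.array(m["tvec"],float).ravel()
def cam2w(n,p):
    K,R,t=w2c(n); return (np.asarray(p)-t)@R
def cloud(n,d):
    K,R,t=w2c(n); v,u=np.indices(d.shape); P=np.stack([(u-K[0,2])/K[0,0]*d,(v-K[1,2])/K[1,1]*d,d],-1); return (P-t)@R
E
python3 - <<'E'
from h import *
for n in ("top","side"):
    p,d=bot.capture(n); cv2.imwrite(f"pics/{n}0.png",p[...,::-1]); np.save(n+"d.npy",d)
    for l in ("stand","shelf","wedge","speaker","letter_block","eraser","marker","clip"):
        print(n,l,[(round(r["conf"],2),cam2w(n,r["at"]).round(3).tolist()) for r in bot.spot_in(l,n)][:4])
        if l in("wedge","shelf","speaker","stand"):
            for i,r in enumerate(bot.trace(l,n)[:3]): np.save(f"{n}_{l}_{i}.npy",r["mask"]); print(r["conf"],r["mask"].sum(),np.argwhere(r["mask"]).mean(0).round(0))
print(bot.read_state())
E
```

```text
pics
top stand [(0.84, [0.682, 0.039, 0.027])]
0.87 3585 [145. 243.]
top shelf [(0.6, [0.673, 0.033, 0.025])]
0.96 2517 [150. 243.]
top wedge [(0.17, [0.674, -0.247, 0.005])]
0.8 678 [219. 343.]
top speaker [(0.98, [0.358, 0.098, 0.048]), (0.87, [0.718, 0.035, 0.062]), (0.59, [0.625, -0.131, 0.023]), (0.4, [0.504, -0.217, 0.015])]
0.79 2651 [279. 215.]
0.75 1241 [133. 243.]
0.7 629 [170. 309.]
top letter_block [(0.76, [0.495, 0.216, 0.016])]
top eraser [(0.49, [0.52, -0.387, 0.017])]
top marker [(0.57, [0.69, 0.285, 0.014])]
top clip [(0.61, [0.677, -0.248, 0.006])]
side stand [(0.9, [0.675, -0.022, 0.023])]
side shelf [(0.71, [0.666, -0.003, 0.025])]
0.55 918 [199. 306.]
side wedge [(0.79, [0.492, -0.231, 0.012])]
0.9 866 [257. 247.]
0.16 82 [165. 292.]
side speaker [(0.95, [0.624, -0.15, 0.024]), (0.72, [0.712, 0.002, 0.059])]
0.86 1530 [190. 184.]
0.74 768 [188. 321.]
0.67 607 [231. 300.]
side letter_block [(0.49, [0.493, 0.213, 0.014])]
side eraser [(0.59, [0.521, -0.396, 0.014])]
side marker [(0.44, [0.685, 0.275, 0.017])]
side clip [(0.71, [0.674, -0.243, 0.005])]
{'time_s': 1.3, 'joint_positions': array([-7.55433759e+01,  3.02246534e+01,  8.20868528e+01, -6.96506912e-06,
        6.76883058e+01, -1.02283842e+01]), 'qvel': array([ 0.09944702, -0.11419852,  0.0864306 ,  0.03269213,  0.0730663 ,
       -0.05900566]), 'tau': array([-3.74973006e-04, -4.40026116e+01, -1.76976693e+01,  6.34447415e-02,
        5.04979212e-02, -7.56701901e-08]), 'position': array([ 0.2610315 , -0.56786773,  0.22254078]), 'tcp_rot': array([[ 9.08617464e-01,  4.17629387e-01,  7.09908611e-07],
       [ 4.17629387e-01, -9.08617464e-01, -3.20409595e-06],
       [-6.93089267e-07,  3.20777624e-06, -1.00000000e+00]]), 'force': array([ 0.18834931,  0.59469301, -0.2485762 ]), 'moment': array([-0.01711635,  0.00521605,  0.05637602]), 'grasp_force': 0.0, 'opening': 0.997929246335346}
```

View pics/top0.png

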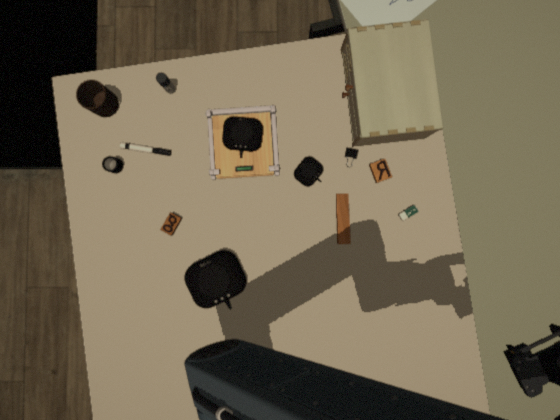

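View pics/side0.png

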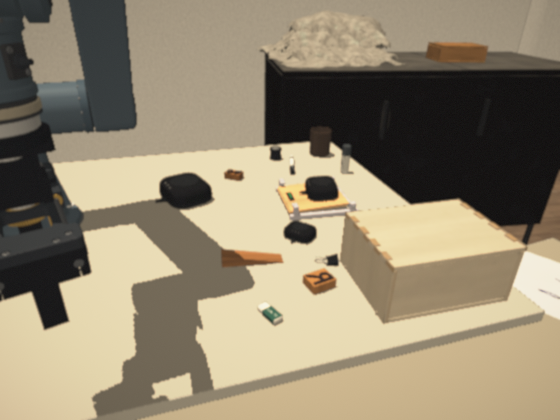

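The top view shows three look-alike speakers: large at px (215,279), on the shelf at (243,133), which is the middle-sized one and the one meant, and small at (309,171). The wedge lies at (343,219), with its tip pointing away from the robot according to the side view ((222,257) thick, (283,258) thin). The `top spot_in("wedge")` hit at x 0.674 is really the clip, so I reject it.

```bash
python3 - <<'E'
from h import *
d=np.load("topd.npy"); C=cloud("top",d)
p=cv2.imread("pics/top0.png")
print("table z",np.median(C[200:260,280:320,2]))
def rect(m,zlo):
    P=C[m&(d>0)]; P=P[P[:,2]>zlo]
    r=cv2.minAreaRect(P[:,:2].astype(np.float32)); return np.round(r[0],4),np.round(r[1],4),round(r[2],2),len(P)
for n in ("stand","shelf","wedge"):
    m=np.load(f"top_{n}_0.npy"); print(n,rect(m,0.0)); 
    r=cv2.boxPoints(cv2.minAreaRect(C[m&(d>0)][:,:2].astype(np.float32))); print(r.round(3).tolist())
m=np.load("top_wedge_0.npy"); P=C[m&(d>0)]
A=np.c_[P[:,:2],np.ones(len(P))]; print("slope",np.linalg.lstsq(A,P[:,2],rcond=None)[0], np.percentile(P[:,2],[5,95]))
m=np.load("top_shelf_0.npy")&~np.load("top_speaker_1.npy"); P=C[m&(d>0)]
for x in np.arange(.58,.77,.015):
    q=P[abs(P[:,0]-x)<.0075]; 
    if len(q): print(round(x,3),q[:,1].min().round(3),q[:,1].max().round(3),np.median(q[:,2]).round(4))
m=np.load("top_stand_0.npy");P=C[m&(d>0)]
for x in np.arange(.57,.8,.015):
    q=P[abs(P[:,0]-x)<.0075]; 
    if len(q): print("st",round(x,3),q[:,1].min().round(3),q[:,1].max().round(3),q[:,2].max().round(4))
c=p[95:255,195:365]; cv2.imwrite("pics/c1.png",cv2.resize(c,None,fx=3.7,fy=3.7,interpolation=cv2.INTER_CUBIC))
E
```

```text
table z -0.0005114559883536202
stand (array([0.7069, 0.0383]), array([0.1859, 0.1852]), 3.31, 3482)
[[0.609000027179718, 0.12800000607967377], [0.6190000176429749, -0.05900000035762787], [0.8059999942779541, -0.04899999871850014], [0.7960000038146973, 0.1379999965429306]]
shelf (array([0.7001, 0.0375]), array([0.1718, 0.1562]), 3.46, 2470)
[[0.609000027179718, 0.10999999940395355], [0.6190000176429749, -0.04600000008940697], [0.7910000085830688, -0.03400000184774399], [0.7799999713897705, 0.12200000137090683]]
wedge (array([ 0.5074, -0.2214]), array([0.0363, 0.1283]), 89.73, 664)
[[0.44200000166893005, -0.23999999463558197], [0.5720000267028809, -0.2409999966621399], [0.5720000267028809, -0.20399999618530273], [0.44200000166893005, -0.2029999941587448]]
slope [-0.18421828 -0.00900121  0.10538179] [0.00236683 0.02637347]
0.61 0.013 0.108 0.0154
0.625 -0.041 0.105 0.0193
0.64 -0.041 0.112 0.0211
0.655 -0.044 0.112 0.0211
0.67 -0.041 0.113 0.0222
0.685 -0.041 0.11 0.0229
0.7 -0.039 0.11 0.0245
0.715 -0.036 0.114 0.0247
0.73 -0.036 0.113 0.026
0.745 -0.036 0.112 0.0273
0.76 -0.036 0.117 0.028
st 0.615 -0.054 0.124 0.0374
st 0.63 -0.056 0.13 0.0396
st 0.645 -0.054 0.127 0.0386
st 0.66 -0.054 0.127 0.0307
st 0.675 -0.054 0.128 0.0406
st 0.69 -0.051 0.128 0.0444
st 0.705 -0.054 0.125 0.0291
st 0.72 -0.054 0.125 0.0299
st 0.735 -0.051 0.13 0.0396
st 0.75 -0.049 0.128 0.0544
st 0.765 -0.047 0.13 0.0521
st 0.78 -0.049 0.138 0.0361
st 0.795 -0.049 0.132 0.0337
```

View pics/c1.png

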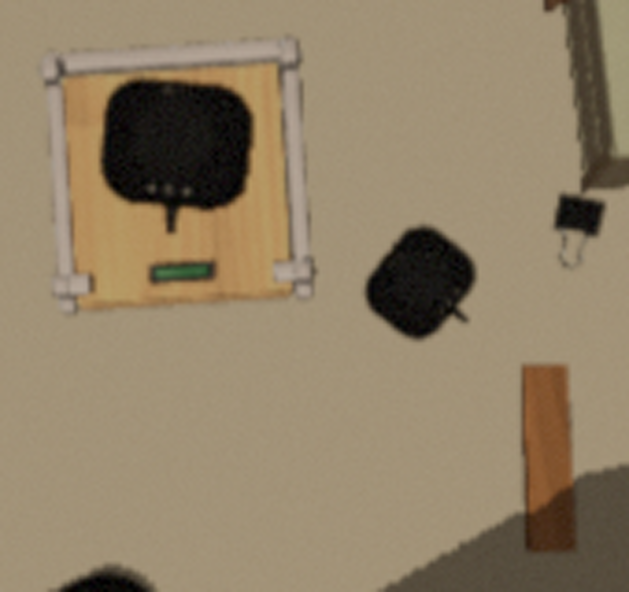

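The crop confirms the following:
- The middle-sized speaker stands on the shelf, and the small loose one sits at crop (420,280).
- The wedge is at crop (548,460), nearly parallel to the stand, which is yawed about +3.3°.

Estimates are stand origin ≈ (0.615, 0.033) and wedge centre (0.507, -0.2215) with yaw ≈ 0. I'll move above the butt.

>>> move_arm --increments '[{"xyz": [0, 0, 0], "roll": 0.108, "grip": 100}, {"xyz": [0, 0, 0], "roll": 0.108, "grip": 100}, {"xyz": [0, 0, 0], "roll": 0.108, "grip": 100}, {"xyz": [0, 0, 0], "roll": 0.107, "grip": 100}]'

```text
time_s: 1.63
position: [0.261, -0.5679, 0.2226]
tcp_rot: [[1.0, -0.006, 0.0], [-0.006, -1.0, -0.0], [0.0, 0.0, -1.0]]
force: [-0.3, 0.6, -0.0]
opening: 1.0
grasp_force: 0.0
```

>>> move_arm --increments '[{"xyz": [19, -34, 0], "roll": 0, "grip": 100}, {"xyz": [19, -34, 0], "roll": 0, "grip": 100}, {"xyz": [19, -34, 0], "roll": 0, "grip": 100}, {"xyz": [19, -34, 0], "roll": 0, "grip": 100}, {"xyz": [19, -34, 0], "roll": 0, "grip": 100}]'

```text
time_s: 2.05
position: [0.3566, -0.3964, 0.2226]
tcp_rot: [[1.0, -0.001, 0.0], [-0.001, -1.0, -0.0], [0.0, 0.0, -1.0]]
force: [1.2, -1.1, 0.4]
opening: 1.001
grasp_force: 0.0
```

>>> move_arm --increments '[{"xyz": [19, -34, 10], "roll": 0, "grip": 100}, {"xyz": [19, -34, 10], "roll": 0, "grip": 100}, {"xyz": [19, -34, 10], "roll": 0, "grip": 100}, {"xyz": [19, -34, 10], "roll": 0, "grip": 100}, {"xyz": [19, -34, 10], "roll": 0, "grip": 100}]'

```text
time_s: 2.47
position: [0.4519, -0.2264, 0.1725]
tcp_rot: [[1.0, -0.001, 0.001], [-0.001, -1.0, -0.001], [0.001, 0.001, -1.0]]
force: [0.1, -0.4, -0.9]
opening: 1.002
grasp_force: 0.0
```

>>> move_arm --increments '[{"xyz": [0, 0, 0], "roll": 0, "grip": 100}]'

```text
time_s: 2.55
position: [0.4517, -0.2209, 0.1709]
tcp_rot: [[1.0, 0.006, -0.003], [0.006, -1.0, 0.006], [-0.003, -0.006, -1.0]]
force: [-0.0, -0.3, -0.3]
opening: 1.005
grasp_force: 0.0
```

```bash
cat >> h.py <<'E'
def wr_world(shape,st):
    m=bot.camera_model("wrist"); K=np.array(m["intrinsics"]); T=np.array(m["tool_from_camera"])
    v,u=np.indices(shape); x=(u-K[0,2])/K[0,0]; y=(v-K[1,2])/K[1,1]; r=np.hypot(x,y)+1e-9
    D=np.stack([x/r*np.tan(r),y/r*np.tan(r),np.ones_like(r)],-1)
    R=np.array(st["tcp_rot"]); t=np.array(st["position"])
    return D,T,R,t
def wcloud(d,st):
    D,T,R,t=wr_world(d.shape,st); return (D*d[...,None]@T[:3,:3].T+T[:3,3])@R.T+t
E
python3 - <<'E'
from h import *
st=bot.read_state(); p,d=bot.capture("wrist"); cv2.imwrite("pics/w1.png",p[...,::-1])
print(st["position"],st["qvel"].round(2)); print(bot.camera_model("wrist"))
C=wcloud(d,st)
for r in bot.trace("wedge","wrist")[:2]:
    P=C[r["mask"]&(d>0)]; print(r["conf"],len(P),cv2.boxPoints(cv2.minAreaRect(P[:,:2].astype(np.float32))).round(4).tolist(),np.percentile(P[:,2],[2,98]))
    v=np.linalg.eigh(np.cov(P[:,:2].T))[1][:,1]; print(np.degrees(np.arctan2(v[1],v[0])))
E
```

```text
[ 0.45167183 -0.22085817  0.1709461 ] [-5.11 -0.63 -1.89 -4.43  0.69 -4.66]
{'intrinsics': array([[325.1922621 ,   0.        , 287.09492376],
       [  0.        , 325.1922621 , 208.6279192 ],
       [  0.        ,   0.        ,   1.        ]]), 'tool_from_camera': array([[ 1.59331722e-03, -9.53208226e-01, -3.02310336e-01,
         8.24975942e-02],
       [ 9.99998521e-01,  1.32307129e-03,  1.09871344e-03,
         1.12885814e-03],
       [-6.47324562e-04, -3.02311639e-01,  9.53208924e-01,
        -1.61844619e-01],
       [ 0.00000000e+00,  0.00000000e+00,  0.00000000e+00,
         1.00000000e+00]])}
0.6 4345 [[0.4336000084877014, -0.20430000126361847], [0.43389999866485596, -0.23880000412464142], [0.5738999843597412, -0.23759999871253967], [0.5735999941825867, -0.20309999585151672]] [0.00121444 0.02636449]
-179.6238876960733
```

View pics/w1.png

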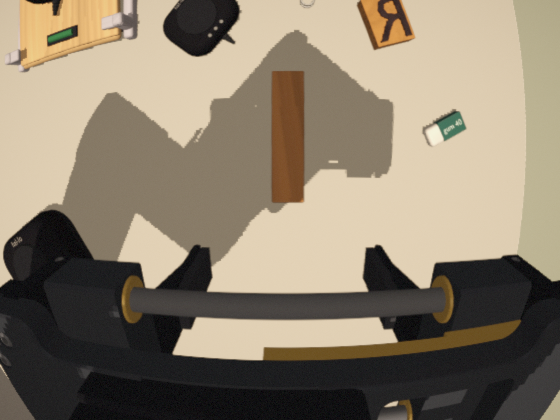

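The wrist view shows the wedge at px (288,137) between the open fingers, at y ≈ -0.221 and yaw ≈ 0.4°. It has free space around it. I'll descend now.

>>> move_arm --increments '[{"xyz": [2, 0, 28], "roll": 0, "grip": 100}, {"xyz": [2, 0, 28], "roll": 0, "grip": 100}, {"xyz": [2, 0, 28], "roll": 0, "grip": 100}, {"xyz": [2, 0, 28], "roll": 0, "grip": 100}, {"xyz": [0, 0, 20], "roll": 0, "grip": 100}]'

```text
time_s: 3.07
position: [0.459, -0.2299, 0.0391]
tcp_rot: [[1.0, -0.002, 0.0], [-0.002, -1.0, -0.001], [0.0, 0.001, -1.0]]
force: [-0.2, -0.0, -0.6]
opening: 1.003
grasp_force: 0.0
```

>>> move_arm --increments '[{"xyz": [0, 0, 0], "roll": 0, "grip": 100}, {"xyz": [0, 0, 0], "roll": 0, "grip": 100}, {"xyz": [0, 0, 0], "roll": 0, "grip": 100}]'

```text
time_s: 3.32
position: [0.4596, -0.2295, 0.0416]
tcp_rot: [[1.0, -0.002, 0.002], [-0.002, -1.0, -0.002], [0.002, 0.002, -1.0]]
force: [-0.5, 0.0, 0.0]
opening: 0.997
grasp_force: 0.0
```

>>> move_arm --increments '[{"xyz": [0, -8, 12], "roll": 0, "grip": 100}, {"xyz": [0, 0, 12], "roll": 0, "grip": 100}, {"xyz": [0, 0, 12], "roll": 0, "grip": 100}, {"xyz": [0, 0, 0], "roll": 0, "grip": 100}, {"xyz": [0, 0, 0], "roll": 0, "grip": 40}]'

```text
time_s: 3.73
position: [0.4597, -0.2207, 0.0057]
tcp_rot: [[1.0, -0.001, 0.002], [-0.001, -1.0, -0.001], [0.002, 0.001, -1.0]]
force: [0.7, 0.6, -0.5]
opening: 0.974
grasp_force: 0.0
```

>>> move_arm --increments '[{"xyz": [0, 0, 0], "roll": 0, "grip": 0}, {"xyz": [0, 0, 0], "roll": 0, "grip": 0}, {"xyz": [0, 0, 0], "roll": 0, "grip": 0}, {"xyz": [0, 0, 0], "roll": 0, "grip": 0}, {"xyz": [0, 0, 0], "roll": 0, "grip": 0}]'

```text
time_s: 4.15
position: [0.4593, -0.2201, 0.005]
tcp_rot: [[1.0, -0.0, 0.001], [-0.0, -1.0, -0.0], [0.001, 0.0, -1.0]]
force: [0.4, 0.6, 0.4]
opening: 0.636
grasp_force: 0.0
```

>>> move_arm --increments '[{"xyz": [0, 0, 0], "roll": 0, "grip": 0}, {"xyz": [0, 0, 0], "roll": 0, "grip": 0}]'

```text
time_s: 4.32
position: [0.4591, -0.2199, 0.0046]
tcp_rot: [[1.0, -0.0, -0.0], [-0.0, -1.0, -0.0], [-0.0, 0.0, -1.0]]
force: [0.4, -0.2, -0.7]
opening: 0.473
grasp_force: 0.0
```

>>> move_arm --increments '[{"xyz": [0, 0, 0], "roll": 0, "grip": 0}, {"xyz": [0, 0, 0], "roll": 0, "grip": 0}, {"xyz": [0, 0, 0], "roll": 0, "grip": 0}, {"xyz": [0, 0, 0], "roll": 0, "grip": 0}, {"xyz": [0, 0, 0], "roll": 0, "grip": 0}]'

```text
time_s: 4.73
position: [0.4591, -0.2199, 0.0045]
tcp_rot: [[1.0, -0.0, -0.0], [-0.0, -1.0, 0.0], [-0.0, -0.0, -1.0]]
force: [-0.4, -1.0, 0.2]
opening: 0.368
grasp_force: 30.0
```

>>> move_arm --increments '[{"xyz": [-6, 0, -15], "roll": 0, "grip": 0}, {"xyz": [-6, 0, -15], "roll": 0, "grip": 0}, {"xyz": [0, 0, 0], "roll": 0, "grip": 0}]'

```text
time_s: 4.98
position: [0.4468, -0.22, 0.036]
tcp_rot: [[1.0, -0.0, 0.001], [-0.0, -1.0, -0.001], [0.001, 0.001, -1.0]]
force: [-0.0, -0.8, -1.3]
opening: 0.366
grasp_force: 30.0
```

The grip holds: opening 0.368 × 87 mm = 32 mm. Next I carry it in front of the shelf.

>>> move_arm --increments '[{"xyz": [0, -35, 0], "roll": 0, "grip": 0}, {"xyz": [0, -35, 0], "roll": 0, "grip": 0}, {"xyz": [0, -35, 0], "roll": 0, "grip": 0}, {"xyz": [0, -35, 0], "roll": 0, "grip": 0}, {"xyz": [0, -35, 0], "roll": 0, "grip": 0}]'

```text
time_s: 5.4
position: [0.4471, -0.0436, 0.034]
tcp_rot: [[1.0, -0.001, 0.0], [-0.001, -1.0, 0.0], [0.0, -0.0, -1.0]]
force: [-0.0, -0.2, -0.4]
opening: 0.36
grasp_force: 30.0
```

>>> move_arm --increments '[{"xyz": [0, -35, 0], "roll": 0, "grip": 0}, {"xyz": [0, -34, 0], "roll": -0.058, "grip": 0}, {"xyz": [0, 0, 0], "roll": 0, "grip": 0}, {"xyz": [0, 0, 0], "roll": 0, "grip": 0}, {"xyz": [0, 0, 0], "roll": 0, "grip": 0}]'

```text
time_s: 5.82
position: [0.4477, 0.024, 0.0343]
tcp_rot: [[0.998, 0.058, 0.001], [0.058, -0.998, -0.0], [0.001, 0.0, -1.0]]
force: [0.7, -0.0, -0.4]
opening: 0.363
grasp_force: 30.0
```

```bash
python3 - <<'E'
from h import *
st=bot.read_state(); p,d=bot.capture("wrist"); cv2.imwrite("pics/w2.png",p[...,::-1])
print(st["position"],st["tcp_rot"].round(4).tolist(),st["qvel"].round(2))
C=wcloud(d,st); np.save("w2C.npy",C)
for n in ("shelf","stand","wedge"):
  for r in bot.trace(n,"wrist")[:1]:
    P=C[r["mask"]&(d>0)]; np.save("w2_"+n,r["mask"]); print(n,r["conf"],len(P),cv2.boxPoints(cv2.minAreaRect(P[:,:2].astype(np.float32))).round(4).tolist(),np.percentile(P[:,2],[2,98]).round(3))
    if n=="shelf":
      for y in np.arange(-.05,.12,.012):
        q=P[abs(P[:,1]-y)<.006]
        if len(q): print(y.round(3),q[:,0].min().round(4),q[q[:,0]<q[:,0].min()+.01][:,2].mean().round(4))
E
```

```text
[0.44768966 0.02397693 0.03425648] [[0.9983, 0.0582, 0.0007], [0.0582, -0.9983, -0.0003], [0.0007, 0.0003, -1.0]] [-2.11 -0.12 -0.31 -0.06  0.09 -0.01]
wedge 0.78 15928 [[0.43880000710487366, 0.04270000010728836], [0.4415999948978424, 0.00139999995008111], [0.5698000192642212, 0.00989999994635582], [0.5669999718666077, 0.05130000039935112]] [0.032 0.054]
```

View pics/w2.png

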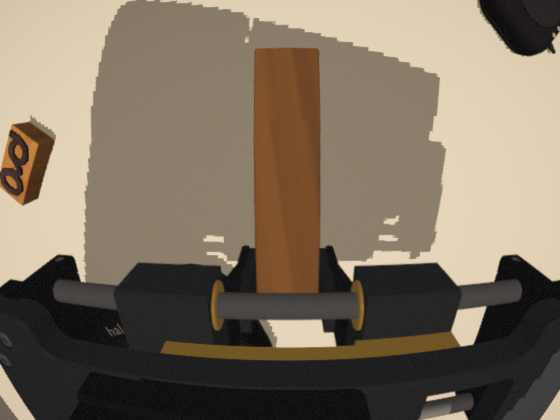

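The wrist view shows the wedge held straight, butt at (288,290) and tip at (287,50), about 30 mm above the table. The stand is out of frame. I'll lower it and slide the tip in.

>>> move_arm --increments '[{"xyz": [0, 0, 12], "roll": 0, "grip": 0}, {"xyz": [0, 0, 10], "roll": 0, "grip": 0}, {"xyz": [0, 0, 7], "roll": 0, "grip": 0}, {"xyz": [0, 0, 0], "roll": 0, "grip": 0}, {"xyz": [0, 0, 0], "roll": 0, "grip": 0}]'

```text
time_s: 6.43
position: [0.447, 0.0235, 0.0053]
tcp_rot: [[0.998, 0.056, -0.001], [0.056, -0.998, 0.0], [-0.001, -0.0, -1.0]]
force: [-0.5, -0.4, -0.1]
opening: 0.361
grasp_force: 30.0
```

>>> move_arm --increments '[{"xyz": [12, 0, 0], "roll": 0, "grip": 0}, {"xyz": [12, 0, 0], "roll": 0, "grip": 0}, {"xyz": [12, 0, 0], "roll": 0, "grip": 0}, {"xyz": [10, 0, 0], "roll": 0, "grip": 0}, {"xyz": [0, 0, 0], "roll": 0, "grip": 0}]'

```text
time_s: 6.85
position: [0.4964, 0.0261, 0.0062]
tcp_rot: [[0.998, 0.057, 0.005], [0.057, -0.998, -0.001], [0.005, 0.001, -1.0]]
force: [0.4, 0.4, -1.8]
opening: 0.367
grasp_force: 30.0
```

```bash
python3 - <<'E'
from h import *
st=bot.read_state(); p,d=bot.capture("wrist"); cv2.imwrite("pics/w3.png",p[...,::-1])
print(st["position"],st["tcp_rot"].round(4).tolist(),st["force"])
C=wcloud(d,st)
for n in ("shelf","stand","wedge"):
  for r in bot.trace(n,"wrist")[:1]:
    P=C[r["mask"]&(d>0)]; print(n,r["conf"],len(P),cv2.boxPoints(cv2.minAreaRect(P[:,:2].astype(np.float32))).round(4).tolist(),np.percentile(P[:,2],[2,98]).round(3))
    if n=="shelf":
      for y in np.arange(-.05,.12,.02):
        q=P[abs(P[:,1]-y)<.006]
        if len(q): print(y.round(3),q[:,0].min().round(4),q[q[:,0]<q[:,0].min()+.01][:,2].mean().round(4))
E
```

```text
[0.49644424 0.02613486 0.00616835] [[0.9983, 0.0575, 0.0054], [0.0575, -0.9983, -0.0009], [0.0054, 0.0012, -1.0]] [ 0.41171087  0.36426421 -1.77956009]
shelf 0.7 11252 [[0.6100999712944031, 0.10530000180006027], [0.6194000244140625, -0.043800000101327896], [0.6416000127792358, -0.042399998754262924], [0.6323000192642212, 0.10670000314712524]] [0.013 0.021]
-0.03 0.6185 0.0177
-0.01 0.6174 0.0177
0.01 0.6163 0.0178
0.03 0.6149 0.0177
0.05 0.6136 0.0176
0.07 0.6123 0.0175
0.09 0.611 0.0175
0.11 0.6142 0.0185
stand 0.57 15045 [[0.6090999841690063, 0.14589999616146088], [0.6103000044822693, -0.05719999969005585], [0.6417999863624573, -0.05700000002980232], [0.6406000256538391, 0.1460999995470047]] [0.01  0.037]
wedge 0.95 15840 [[0.4880000054836273, 0.04149999842047691], [0.48989999294281006, 0.00839999970048666], [0.6123999953269958, 0.015399999916553497], [0.6104999780654907, 0.048500001430511475]] [0.005 0.027]
```

View pics/w3.png

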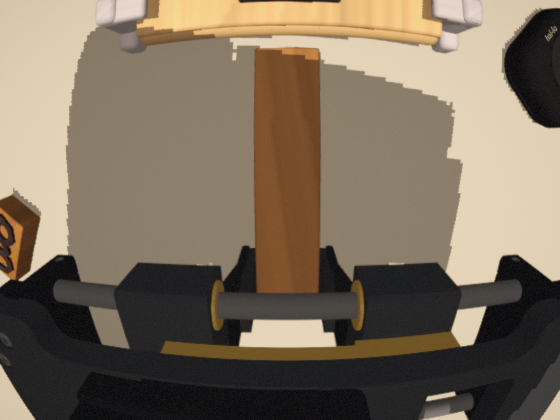

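The tip is just ahead of the edge at px (287,48), centred between the posts at (128,40) and (447,42). The shelf front's middle is (0.615, 0.031) at yaw 3.6°. I'll advance under the edge.

>>> move_arm --increments '[{"xyz": [7, 0, 1], "roll": 0, "grip": 0}, {"xyz": [7, 0, 0], "roll": 0, "grip": 0}, {"xyz": [6, 0, 0], "roll": 0, "grip": 0}, {"xyz": [0, 0, 0], "roll": 0, "grip": 0}, {"xyz": [0, 0, 0], "roll": 0, "grip": 0}]'

```text
time_s: 7.47
position: [0.5138, 0.0279, 0.0045]
tcp_rot: [[0.998, 0.058, 0.001], [0.058, -0.998, -0.0], [0.001, 0.0, -1.0]]
force: [-0.3, -0.5, -0.8]
opening: 0.365
grasp_force: 30.0
```

>>> move_arm --increments '[{"xyz": [3, 0, 0], "roll": 0, "grip": 0}, {"xyz": [3, 0, 0], "roll": 0, "grip": 0}, {"xyz": [3, 0, 0], "roll": 0, "grip": 0}, {"xyz": [3, 0, 0], "roll": 0, "grip": 0}, {"xyz": [3, 0, 0], "roll": 0, "grip": 0}]'

```text
time_s: 7.88
position: [0.5284, 0.0288, 0.0046]
tcp_rot: [[0.998, 0.058, 0.0], [0.058, -0.998, -0.0], [0.0, 0.0, -1.0]]
force: [0.6, -0.4, -0.8]
opening: 0.364
grasp_force: 30.0
```

>>> move_arm --increments '[{"xyz": [3, 0, 0], "roll": 0, "grip": 0}, {"xyz": [3, 0, 0], "roll": 0, "grip": 0}, {"xyz": [3, 0, 0], "roll": 0, "grip": 0}, {"xyz": [3, 0, 0], "roll": 0, "grip": 0}, {"xyz": [0, 0, 0], "roll": 0, "grip": 0}]'

```text
time_s: 8.3
position: [0.5397, 0.0296, 0.0044]
tcp_rot: [[0.998, 0.058, -0.001], [0.058, -0.998, 0.0], [-0.001, -0.0, -1.0]]
force: [-2.9, 0.3, -0.4]
opening: 0.363
grasp_force: 30.0
```

>>> move_arm --increments '[{"xyz": [3, 0, 0], "roll": 0, "grip": 0}, {"xyz": [3, 0, 0], "roll": 0, "grip": 0}, {"xyz": [3, 0, 0], "roll": 0, "grip": 0}, {"xyz": [3, 0, 0], "roll": 0, "grip": 0}, {"xyz": [3, 0, 0], "roll": 0, "grip": 0}]'

```text
time_s: 8.72
position: [0.5555, 0.0303, 0.0044]
tcp_rot: [[0.998, 0.058, 0.0], [0.058, -0.998, -0.0], [0.0, 0.0, -1.0]]
force: [-2.1, 0.3, -1.9]
opening: 0.369
grasp_force: 30.0
```

>>> move_arm --increments '[{"xyz": [2, 0, 0], "roll": 0, "grip": 0}, {"xyz": [2, 0, 0], "roll": 0, "grip": 0}, {"xyz": [2, 0, 0], "roll": 0, "grip": 0}, {"xyz": [0, 0, 0], "roll": 0, "grip": 0}, {"xyz": [0, 0, 0], "roll": 0, "grip": 0}]'

```text
time_s: 9.13
position: [0.5618, 0.0307, 0.0046]
tcp_rot: [[0.998, 0.058, 0.002], [0.058, -0.998, -0.0], [0.002, 0.0, -1.0]]
force: [-0.2, 0.3, -2.8]
opening: 0.366
grasp_force: 30.0
```

```bash
cat > tilt.py <<'E'
from h import *
# shelf tilt from top and side depth, fitted on shelf-plane points clear of speaker, in stand frame
a=np.radians(3.5); O=np.array([.615,.031]); R=np.array([[np.cos(a),np.sin(a)],[-np.sin(a),np.cos(a)]])
for n in ("top",):
    p,d=bot.capture(n); C=cloud(n,d); P=C[d>0]; q=(P[:,:2]-O)@R.T
    k=((q[:,0]>10e-3)&(q[:,0]<150e-3)&(abs(q[:,1])>.055)&(abs(q[:,1])<.07)&(P[:,2]<.045)&(P[:,2]>.008)&((q[:,0]>.03)))
    for _ in range(3):
        A=np.c_[q[k,0],np.ones(k.sum())]; c=np.linalg.lstsq(A,P[k,2],rcond=None)[0]
        k&=abs(q[:,0]*c[0]+c[1]-P[:,2])<.004
    print(n,k.sum(),"slope",c.round(4))
s=bot.read_state(); print(s["time_s"],s["position"].round(4),s["force"].round(2))
E
python3 tilt.py
```

```text
top 525 slope [0.03   0.0243]
9.1833 [0.5618 0.0306 0.0046] [ 0.   -0.13 -2.53]
```

>>> move_arm --increments '[{"xyz": [3, 0, 0.3], "roll": 0, "grip": 0}, {"xyz": [3, 0, 0], "roll": 0, "grip": 0}, {"xyz": [3, 0, 0], "roll": 0, "grip": 0}, {"xyz": [3, 0, 0], "roll": 0, "grip": 0}, {"xyz": [0, 0, 0], "roll": 0, "grip": 0}]'

```text
time_s: 9.6
position: [0.5743, 0.0313, 0.0043]
tcp_rot: [[0.998, 0.058, 0.002], [0.058, -0.998, -0.0], [0.002, 0.0, -1.0]]
force: [-0.5, 0.2, -1.6]
opening: 0.366
grasp_force: 30.0
```

>>> move_arm --increments '[{"xyz": [0, 0, 0], "roll": 0, "grip": 50}, {"xyz": [0, 0, 0], "roll": 0, "grip": 60}, {"xyz": [0, 0, 0], "roll": 0, "grip": 60}, {"xyz": [0, 0, 0], "roll": 0, "grip": 60}, {"xyz": [0, 0, 0], "roll": 0, "grip": 60}]'

```text
time_s: 10.02
position: [0.5734, 0.0313, 0.0045]
tcp_rot: [[0.998, 0.058, 0.001], [0.058, -0.998, -0.0], [0.001, 0.0, -1.0]]
force: [-0.3, -0.0, 0.0]
opening: 0.579
grasp_force: 0.0
```

```bash
python3 tilt.py
```

```text
top 493 slope [0.0182 0.0263]
10.0667 [0.5732 0.0313 0.0044] [-0.27  0.29  0.68]
```

>>> move_arm --increments '[{"xyz": [-15, 0, 0], "roll": 0, "grip": 60}, {"xyz": [-20, 0, 0], "roll": 0, "grip": 60}, {"xyz": [-15, 0, 0], "roll": 0, "grip": 60}, {"xyz": [0, 0, 0], "roll": 0, "grip": 0}, {"xyz": [0, 0, 0], "roll": 0, "grip": 0}]'

```text
time_s: 10.48
position: [0.5231, 0.0285, 0.0044]
tcp_rot: [[0.998, 0.057, 0.0], [0.057, -0.998, -0.0], [0.0, 0.0, -1.0]]
force: [0.7, 0.1, 0.5]
opening: 0.521
grasp_force: 0.0
```

>>> move_arm --increments '[{"xyz": [0, 0, 0], "roll": 0, "grip": 0}, {"xyz": [0, 0, 0], "roll": 0, "grip": 0}, {"xyz": [0, 0, 0], "roll": 0, "grip": 0}, {"xyz": [0, 0, 0], "roll": 0, "grip": 0}, {"xyz": [0, 0, 0], "roll": 0, "grip": 0}]'

```text
time_s: 10.9
position: [0.5236, 0.0285, 0.0042]
tcp_rot: [[0.998, 0.058, 0.001], [0.058, -0.998, -0.0], [0.001, 0.0, -1.0]]
force: [-0.1, -0.1, 0.3]
opening: 0.157
grasp_force: 0.0
```

>>> move_arm --increments '[{"xyz": [0, 0, 0], "roll": 0, "grip": 0}, {"xyz": [0, 0, 0], "roll": 0, "grip": 0}, {"xyz": [0, 0, 0], "roll": 0, "grip": 0}]'

```text
time_s: 11.15
position: [0.523, 0.0285, 0.0042]
tcp_rot: [[0.998, 0.058, -0.0], [0.058, -0.998, 0.0], [-0.0, -0.0, -1.0]]
force: [0.1, -0.3, 0.7]
opening: 0.013
grasp_force: 0.0
```

```bash
python3 tilt.py; python3 - <<'E'
from h import *
st=bot.read_state(); p,d=bot.capture("wrist"); cv2.imwrite("pics/w4.png",p[...,::-1])
C=wcloud(d,st)
for n in ("wedge",):
  for r in bot.trace(n,"wrist")[:1]:
    P=C[r["mask"]&(d>0)]; print(n,r["conf"],len(P),cv2.boxPoints(cv2.minAreaRect(P[:,:2].astype(np.float32))).round(4).tolist(),np.percentile(P[:,2],[2,98]).round(3))
E
```

```text
top 522 slope [0.0109 0.0268]
11.2 [0.523  0.0285 0.0042] [-0.42  0.1  -0.17]
wedge 0.84 8697 [[0.5576000213623047, 0.04540000110864639], [0.559499979019165, 0.013399999588727951], [0.616100013256073, 0.016699999570846558], [0.6141999959945679, 0.048700001090765]] [0.016 0.027]
```

View pics/w4.png

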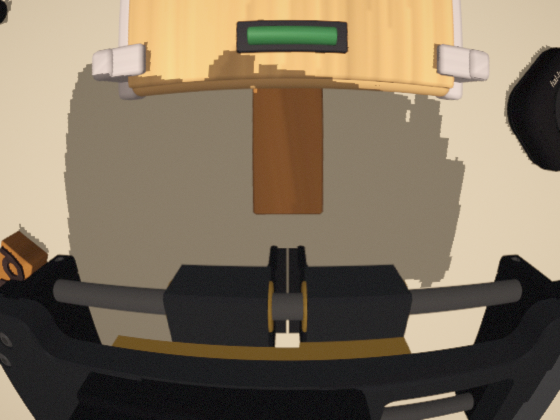

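The view shows the wedge at px (288,150), straight and central under the edge. The closed fingers at (288,255) are lined up behind the butt. I'll now push on the butt and watch the force.

>>> move_arm --increments '[{"xyz": [7, 0, 0], "roll": 0, "grip": 0}, {"xyz": [7, 0, 0], "roll": 0, "grip": 0}, {"xyz": [5, 0, 0], "roll": 0, "grip": 0}, {"xyz": [0, 0, 0], "roll": 0, "grip": 0}, {"xyz": [0, 0, 0], "roll": 0, "grip": 0}]'

```text
time_s: 11.72
position: [0.5427, 0.0296, 0.0043]
tcp_rot: [[0.998, 0.058, 0.001], [0.058, -0.998, -0.0], [0.001, 0.0, -1.0]]
force: [0.3, 0.5, 0.1]
opening: 0.008
grasp_force: 0.0
```

>>> move_arm --increments '[{"xyz": [1.5, 0, 0], "roll": 0, "grip": 0}, {"xyz": [1.5, 0, 0], "roll": 0, "grip": 0}, {"xyz": [1.5, 0, 0], "roll": 0, "grip": 0}, {"xyz": [1.5, 0, 0], "roll": 0, "grip": 0}, {"xyz": [1.5, 0, 0], "roll": 0, "grip": 0}]'

```text
time_s: 12.13
position: [0.5484, 0.0301, 0.0042]
tcp_rot: [[0.998, 0.058, -0.003], [0.058, -0.998, 0.0], [-0.003, -0.0, -1.0]]
force: [-4.1, -1.2, 1.2]
opening: 0.002
grasp_force: 1.8
```

>>> move_arm --increments '[{"xyz": [1, 0, 0], "roll": 0, "grip": 0}, {"xyz": [1, 0, 0], "roll": 0, "grip": 0}, {"xyz": [0, 0, 0], "roll": 0, "grip": 0}]'

```text
time_s: 12.38
position: [0.5496, 0.0304, 0.0041]
tcp_rot: [[0.998, 0.058, -0.004], [0.058, -0.998, 0.001], [-0.004, -0.001, -1.0]]
force: [-3.9, -0.3, 1.9]
opening: 0.006
grasp_force: 2.1
```

>>> move_arm --increments '[{"xyz": [1, 0, 0], "roll": 0, "grip": 0}, {"xyz": [1, 0, 0], "roll": 0, "grip": 0}, {"xyz": [1, 0, 0], "roll": 0, "grip": 0}, {"xyz": [1, 0, 0], "roll": 0, "grip": 0}, {"xyz": [0, 0, 0], "roll": 0, "grip": 0}]'

```text
time_s: 12.8
position: [0.5564, 0.0303, 0.0041]
tcp_rot: [[0.998, 0.058, 0.002], [0.058, -0.998, -0.0], [0.002, 0.0, -1.0]]
force: [-1.6, -0.5, -1.0]
opening: 0.002
grasp_force: 0.8
```

>>> move_arm --increments '[{"xyz": [1, 0, 0], "roll": 0, "grip": 0}, {"xyz": [1, 0, 0], "roll": 0, "grip": 0}, {"xyz": [1, 0, 0], "roll": 0, "grip": 0}, {"xyz": [0, 0, 0], "roll": 0, "grip": 0}, {"xyz": [0, 0, 0], "roll": 0, "grip": 0}]'

```text
time_s: 13.22
position: [0.559, 0.0305, 0.0043]
tcp_rot: [[0.998, 0.058, 0.001], [0.058, -0.998, -0.0], [0.001, 0.0, -1.0]]
force: [-1.6, 0.0, -1.8]
opening: 0.007
grasp_force: 0.7
```

```bash
python3 tilt.py
```

```text
top 530 slope [-0.005   0.0292]
13.2667 [0.559  0.0305 0.0044] [-2.2   0.19 -0.42]
```

>>> move_arm --increments '[{"xyz": [1, 0, 0], "roll": 0, "grip": 0}, {"xyz": [0, 0, 0], "roll": 0, "grip": 0}, {"xyz": [1, 0, 0], "roll": 0, "grip": 0}, {"xyz": [0, 0, 0], "roll": 0, "grip": 0}]'

```text
time_s: 13.6
position: [0.56, 0.0307, 0.0044]
tcp_rot: [[0.998, 0.058, -0.001], [0.058, -0.998, 0.0], [-0.001, -0.0, -1.0]]
force: [-4.6, -0.3, 1.9]
opening: 0.004
grasp_force: 2.0
```

>>> move_arm --increments '[{"xyz": [1, 0, 0], "roll": 0, "grip": 0}, {"xyz": [0, 0, 0], "roll": 0, "grip": 0}, {"xyz": [1, 0, 0], "roll": 0, "grip": 0}, {"xyz": [0, 0, 0], "roll": 0, "grip": 0}]'

```text
time_s: 13.93
position: [0.5602, 0.0309, 0.0043]
tcp_rot: [[0.998, 0.058, -0.005], [0.058, -0.998, 0.0], [-0.005, -0.001, -1.0]]
force: [-6.8, -1.0, 3.9]
opening: 0.004
grasp_force: 3.4
```

>>> move_arm --increments '[{"xyz": [1, 0, 0], "roll": 0, "grip": 0}, {"xyz": [0, 0, 0], "roll": 0, "grip": 0}, {"xyz": [1, 0, 0], "roll": 0, "grip": 0}, {"xyz": [0, 0, 0], "roll": 0, "grip": 0}]'

```text
time_s: 14.27
position: [0.5603, 0.031, 0.0042]
tcp_rot: [[0.998, 0.058, -0.009], [0.058, -0.998, 0.0], [-0.009, -0.001, -1.0]]
force: [-9.8, -2.7, 7.7]
opening: 0.007
grasp_force: 4.8
```

>>> move_arm --increments '[{"xyz": [1, 0, 0], "roll": 0, "grip": 0}, {"xyz": [0, 0, 0], "roll": 0, "grip": 0}, {"xyz": [1, 0, 0], "roll": 0, "grip": 0}, {"xyz": [0, 0, 0], "roll": 0, "grip": 0}]'

```text
time_s: 14.6
position: [0.5604, 0.0311, 0.0042]
tcp_rot: [[0.998, 0.059, -0.013], [0.059, -0.998, 0.0], [-0.013, -0.001, -1.0]]
force: [-12.4, -4.0, 8.7]
opening: 0.008
grasp_force: 6.2
```

```bash
python3 tilt.py
```

```text
top 524 slope [0.0003 0.0288]
14.65 [0.5604 0.0311 0.0042] [-12.09  -2.85   8.84]
```

Contact is firm, but a vertical force is building from friction on the butt. I'll relieve it before pushing further.

>>> move_arm --increments '[{"xyz": [0, 0.5, -1], "roll": 0, "grip": 0}, {"xyz": [0, 0.5, -1], "roll": 0, "grip": 0}, {"xyz": [0, 0, 0], "roll": 0, "grip": 0}]'

```text
time_s: 14.9
position: [0.5607, 0.0309, 0.0047]
tcp_rot: [[0.998, 0.058, -0.012], [0.058, -0.998, 0.002], [-0.012, -0.002, -1.0]]
force: [-8.5, -0.6, -0.9]
opening: 0.004
grasp_force: 4.5
```

>>> move_arm --increments '[{"xyz": [1, 0.1, -0.2], "roll": 0, "grip": 0}, {"xyz": [1, 0.1, -0.2], "roll": 0, "grip": 0}, {"xyz": [1, 0.1, -0.2], "roll": 0, "grip": 0}, {"xyz": [0, 0, 0], "roll": 0, "grip": 0}, {"xyz": [0, 0, 0], "roll": 0, "grip": 0}]'

```text
time_s: 15.32
position: [0.5608, 0.0309, 0.0048]
tcp_rot: [[0.998, 0.058, -0.019], [0.059, -0.998, 0.002], [-0.018, -0.003, -1.0]]
force: [-11.6, -0.0, -1.5]
opening: 0.006
grasp_force: 6.2
```

>>> move_arm --increments '[{"xyz": [1, 0.1, -0.2], "roll": 0, "grip": 0}, {"xyz": [1, 0.1, -0.2], "roll": 0, "grip": 0}, {"xyz": [0, 0, 0], "roll": 0, "grip": 0}, {"xyz": [0, 0, 0], "roll": 0, "grip": 0}]'

```text
time_s: 15.65
position: [0.5609, 0.031, 0.0048]
tcp_rot: [[0.998, 0.059, -0.023], [0.059, -0.998, 0.002], [-0.022, -0.004, -1.0]]
force: [-14.6, -1.4, -1.2]
opening: 0.004
grasp_force: 7.3
```

>>> move_arm --increments '[{"xyz": [1, 0.1, -0.2], "roll": 0, "grip": 0}, {"xyz": [0.5, 0, -0.1], "roll": 0, "grip": 0}, {"xyz": [0, 0, 0], "roll": 0, "grip": 0}, {"xyz": [0, 0, 0], "roll": 0, "grip": 0}]'

```text
time_s: 15.98
position: [0.561, 0.031, 0.0048]
tcp_rot: [[0.998, 0.059, -0.026], [0.059, -0.998, 0.002], [-0.025, -0.004, -1.0]]
force: [-16.0, -1.2, -0.2]
opening: 0.002
grasp_force: 8.2
```

```bash
python3 tilt.py
```

```text
top 514 slope [0.0001 0.0288]
16.0333 [0.561  0.031  0.0048] [-16.6   -2.07   0.12]
```

>>> move_arm --increments '[{"xyz": [1, 0.2, -0.2], "roll": 0, "grip": 0}, {"xyz": [0.6, 0.1, -0.1], "roll": 0, "grip": 0}, {"xyz": [0, 0, 0], "roll": 0, "grip": 0}, {"xyz": [0, 0, 0], "roll": 0, "grip": 0}, {"xyz": [0, 0, 0], "roll": 0, "grip": 0}]'

```text
time_s: 16.45
position: [0.561, 0.031, 0.0049]
tcp_rot: [[0.998, 0.059, -0.029], [0.059, -0.998, 0.003], [-0.029, -0.005, -1.0]]
force: [-18.4, -1.9, 0.4]
opening: 0.003
grasp_force: 9.1
```

>>> move_arm --increments '[{"xyz": [0, 0, 0], "roll": 0, "grip": 0}]'

```text
time_s: 16.53
position: [0.561, 0.031, 0.0049]
tcp_rot: [[0.998, 0.059, -0.029], [0.059, -0.998, 0.003], [-0.029, -0.005, -1.0]]
force: [-18.7, -2.2, 0.4]
opening: 0.004
grasp_force: 9.1
```

The push is a steady 18.7 N, inside the 17–21 N window. I'll back straight off.

>>> move_arm --increments '[{"xyz": [-3, -0.2, 0.5], "roll": 0, "grip": 0}, {"xyz": [-4, -0.4, 0.8], "roll": 0, "grip": 0}, {"xyz": [-5, -0.4, 0.5], "roll": 0, "grip": 0}, {"xyz": [-8, 0, 0], "roll": 0, "grip": 0}, {"xyz": [-15, 0, 0], "roll": 0, "grip": 0}]'

```text
time_s: 16.95
position: [0.5441, 0.0279, 0.0068]
tcp_rot: [[0.998, 0.058, 0.009], [0.058, -0.998, -0.001], [0.009, 0.002, -1.0]]
force: [1.0, 0.1, -0.1]
opening: 0.004
grasp_force: 0.0
```

>>> move_arm --increments '[{"xyz": [-15, 0, 0], "roll": 0, "grip": 0}, {"xyz": [-10, 0, -20], "roll": 0, "grip": 0}, {"xyz": [0, 0, -35], "roll": 0, "grip": 0}, {"xyz": [0, 0, 0], "roll": 0, "grip": 0}, {"xyz": [0, 0, 0], "roll": 0, "grip": 0}]'

```text
time_s: 17.37
position: [0.5184, 0.0264, 0.0635]
tcp_rot: [[0.998, 0.058, 0.01], [0.058, -0.998, -0.002], [0.01, 0.002, -1.0]]
force: [-0.7, 0.2, -0.2]
opening: 0.012
grasp_force: 0.0
```

```bash
python3 tilt.py; python3 - <<'E'
from h import *
st=bot.read_state(); p,d=bot.capture("wrist"); cv2.imwrite("pics/w5.png",p[...,::-1])
C=wcloud(d,st)
for r in bot.trace("wedge","wrist")[:1]:
    P=C[r["mask"]&(d>0)]; print(r["conf"],len(P),cv2.boxPoints(cv2.minAreaRect(P[:,:2].astype(np.float32))).round(4).tolist())
E
```

```text
top 528 slope [0.0012 0.0287]
17.4167 [0.5172 0.0266 0.0623] [ 0.18 -0.17  0.5 ]
0.62 3606 [[0.5701000094413757, 0.04769999906420708], [0.5720000267028809, 0.014299999922513962], [0.6158000230789185, 0.016699999570846558], [0.6140000224113464, 0.050200000405311584]]
```

View pics/w5.png

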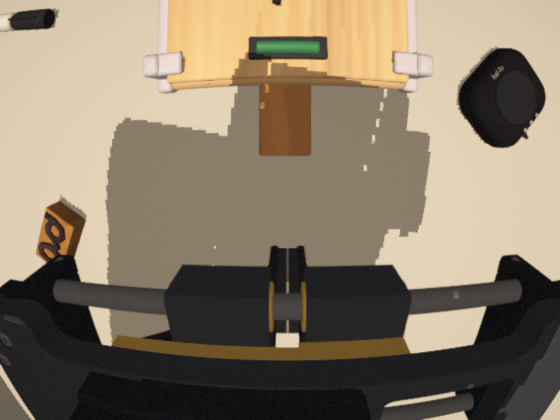

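The wedge is at px (285,120), still square and central. The shelf front is up at the lugs ((163,65) and (412,65)), measured tilt is about 0.001, and the arm is clear.

```bash
python3 -c "
from rig import bot
print(bot.hand_in())"
```

```text
the job is handed in; nothing more can be done
None
```

I handed the job in with the shelf level (measured tilt about 0.001 rad). The wedge is square under the middle of the edge after a steady 18.7 N push and stayed put when I let go. The arm was clear, and the hand-in call returned no verdict.

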